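# Release a cake turntable's tab-locked brake dial and park its comb post

### The job

The cake turntable is held by its brake: pinch in both release tabs of the black brake dial beside it, turn the dial clockwise to the free notch and let the tabs spring back out. Then turn the turntable counter-clockwise until its upright post rests gently against the steel rest arm, and let go. Squeeze and push gently, and do not disturb the other things on the bench.

Things in the scene. Friction and masses are not known exactly. Their poses are not given: they have to be found in the camera images.
- stand: fixed cast-aluminium turntable stand; origin on the bench under the turntable's vertical axis, z up. A round disc (radius 115 mm, top 75 mm above the bench) turns on it. A bar along its -y carries the brake pod, an upright cylinder of radius 40 mm, 66 mm high; the pod is clamped by hand, so its axis lies 158 to 182 mm (nominally 170) along the stand's -y and up to 4 mm either way in x
- tab_a (a joint): inward travel of the +y release tab, m: 0 out in a notch, about 0.003 riding on the collar between notches, 0.006 fully in. Each tab is an upright flat paddle 18 mm wide, 5 mm thick, 76 to 112 mm above the bench, at the side of the dial's core (24 x 20 mm, to 108 mm high); the tabs' outer faces are 44 mm apart when out. A low collar (radius 28 to 36 mm, top 74 mm) rings them
- tab_b (a joint): the same for the -y tab. A tab frees the dial once in by 4.5 mm, so both must be in: an off-centre pinch bottoms one tab and leaves the other locked, which shows as a sideways force on the hand along the pinch: shift with it until it is nearly gone. A tab's spring needs 2.5 N to start and 8 N at full travel; 10 to 14 N of grip is right; a tab breaks above 25 N
- dial (a joint): angle of the black brake dial on top of the pod (same axis), rad, growing clockwise seen from above: 0 in the brake-on notch (start), 1.22 in the free notch, end stop at 1.24. At 0 its two tabs lie on the stand's +y and -y sides of the dial's axis. Turning takes about 0.05 N m once both tabs are in; let go within 0.04 of a notch, the tabs spring out into it
- disc (a joint): angle of the turntable disc, rad, 0 at the start, growing counter-clockwise seen from above. While the brake is on a bolt holds it. Free, it turns with about 0.05 N m of friction and stays where it is left
- hub (a point): point on the turntable's vertical axis, on the level of the disc's top, 75 mm above the bench (does not turn)
- post (a point): centre of the top of the round upright steel post (diameter 16 mm, 55 mm tall, from 75 to 130 mm above the bench) fixed on the disc 88 mm from its axis; this is the comb post, pushed to turn the disc
- seat (a point): point where post lies when the post rests against the rest arm (within 1 mm). The arm is a level steel bar 9 mm thick, 16 mm tall (96 to 112 mm above the bench), reaching in over the disc from a steel upright outside the rim; the post comes to its clockwise side
- rest: the fixed steel rest arm with its upright and foot; origin on the bench under the turntable's axis; where it stands around the rim varies. Resting the post against it with a push of 3 to 8 N is plenty; pushing it with over 20 N is rough
- ramekin: bystander: pink ceramic ramekin, diameter 80 mm, 45 mm tall, origin at the centre of its underside
- nozzle: bystander: steel piping nozzle standing on its wide end, 28 mm wide, 40 mm tall, origin at the centre of its underside
- coupler: bystander: white plastic nozzle coupler, 34 mm wide, 32 mm tall, origin at the centre of its underside
- bowl: bystander: small glass bowl, diameter 120 mm, 55 mm tall, origin at the centre of its underside
- jar: bystander: closed jar, diameter 60 mm, 85 mm tall, origin at the centre of its underside
- smoother: bystander: black plastic icing smoother, 150 x 80 x 45 mm, origin at the centre of its underside
- spatula: bystander: stainless offset spatula with dark wooden handle, about 260 mm long, lying; origin under the handle
Mind the look-alikes: they are no part of the job. Leave any orange look-alike of the rest alone.

How it is judged (in metres and radians):
On the way, in this order (a step that is already met when the one before it is completed fails the run):
1. both release tabs are pinched in with the dial still at brake-on (value of joint each of tab_a, tab_b above 0.0035 m and value of joint dial below 0.3 rad and value of joint disc below 0.1 rad), for 0.1 s.
2. the dial sits in the free notch with both tabs sprung out, the turntable not yet turned (value of joint dial above 1.16 rad and value of joint each of tab_a, tab_b below 0.0012 m and value of joint disc below 0.15 rad), for 0.2 s.
3. the post rests against the rest arm (horizontal distance between post and seat below 0.0025 m), for 0.2 s.
At the end, for the whole second after the job is handed in: The dial stands in the free notch (beyond 1.16 rad) with both tabs out (within 1.2 mm), and the turntable is at rest with its post within 2.5 mm of its seat against the rest arm (value of joint dial above 1.16 rad and value of joint each of tab_a, tab_b below 0.0012 m and horizontal distance between post and seat below 0.0025 m and velocity of joint disc between -0.02 and 0.02 rad/s); the robot touches nothing.
It fails at once if a release tab is squeezed with more than 25 N (contact force between the fingers and tab_a above 25 N or contact force between the fingers and tab_b above 25 N).
It fails at once if the post is driven into the rest arm with more than 20 N (contact force between disc and rest above 20 N).
It fails at once if the robot pushes the rest arm itself with more than 20 N (contact force between the arm and rest above 20 N).
It fails at once if a bystander is moved by more than 25 mm (distance of any of ramekin, nozzle, coupler, bowl, jar, smoother, spatula from where it was at the start of the episode above 0.025 m).
It also fails if it takes over 72 s, if anything falls off the work surface, if the arm or the gripper's body presses on something with over 40 N, if the wrist force passes 120 N, or if a joint passes its speed limit or range.

### The arm

A 7-joint arm with a two-finger parallel gripper is mounted at the origin on the work surface. World frame = base frame: x ahead of the robot, y to its left, z up, the work surface at z = 0. Lengths are in m, angles in degrees, forces in N, time in s.
With the tool pointing down it reaches from about 0.425 to 0.875 m from the base axis. Payload 4.7 kg.
Tool frame: the origin (TCP) lies midway between the tips of the shut fingers; the grasp point (between the pads) lies 19 mm behind it; z points along the fingers, y is the direction in which the jaws open and shut (so a half turn about z gives the same grasp; the last joint's range is limited). The gripper opens to 87 mm and grips with 3 to 60 N. Pads are 19 mm wide; open, the fingers measure 117 mm over their backs; the gripper's body (75 mm by 190 mm) begins 51 mm behind the grasp point.
Start: joints at [-66.228, 18.392, -4.016, 83.108, 1.295, 78.541, -3.26], TCP at [0.254, 0.598, 0.223] pointing down, gripper open.
Joint ranges: [-163.93, 163.93], [-17.29, 119.83], [-79.2, 71.16], [3.27, 140.29], [-89.18, 269.18], [5.43, 117.66], [-154.24, 154.24]. Speed limits (degrees/s): [147.25, 147.25, 180, 180, 180, 180, 180].

### API

Orientations are given as [roll, pitch, yaw] about the fixed x, y, z axes, in that order (R = Rz(yaw) Ry(pitch) Rx(roll)).
In Python, from cell import env gives the robot as it stands. The module is installed in compiled form; this text tells all that it offers.
- The arm moves only by the tool servo_tool, never from a script. Its argument "plan" is a list of rows, each a list of 3 entries, a list of its own where there are three numbers: the opening, from 0 (shut) to 1 (fully open), then the shift along the tool's x, y, z in cm, then the turn, a rotation vector about the tool's x, y, z in degrees. A call has 1 to 20 rows; each row shifts and turns the pose as measured when the row begins, along the tool's axes as they then stand; what a row does not reach is not made up. A row lasts 1/12 s, in which the tool goes at most 41.7 mm and 7.16 degrees, less where a joint would pass 70% of its speed; a pose out of reach is approached as far as the arm can. A call is refused whole if a number of a shift passes 4.17 or a number of a turn 7.16, either way. A call with a gripper value outside its range is refused whole. The fingers move at their own pace and stop on an object; "force" is the grip in N (left out, the last holds). Time passes only in rows, so rows that do not move let the fingers close. It gives the time, the measured TCP pose, the force and the opening at its end, in the units of the state.
- env.get_obs(): the state, without advancing time (a new reading comes with each control period).
- env.read_camera(name): name is "side" or "top"; returns a dict with "image" (480x640x3 uint8, blue, green, red), "fx", "fy", "cx", "cy" (pixels), "rvec" (rotation vector, rad) and "tvec" (3), from world to camera coordinates, as OpenCV has them. Camera axes: x right, y down, z forward; pixel columns grow to the right and rows downward; lengths in m; the calibration is good to about 2 mm. A picture is of the moment at which its call begins. There is no depth.
- env.sign_off(): hands the job in, once; it reports no verdict.
The state is a dict: "time_s": time; "qpos": joint angles; "joint_velocities": joint speeds; "effort": joint torques, N m; "tool_pos": TCP position; "tool_rot": TCP orientation; "force": force on the tool from outside, world axes, zero at the start; "wrist_torque": the same for the moment, N m; "grip_width": finger opening in m.
Only numpy, scipy, OpenCV 4.12 (cv2) and the standard library are available. Lean on these libraries where they do the work, as an engineer would, in place of code of your own. Each camera call takes 0.05 s, during which the arm holds its last target. There are 200 camera calls.

## Working session

There is one attempt and no reset: what is moved stays moved. The work goes in short steps, Python scripts to look and compute and a tool call to move; the robot and the scene stay as the last step left them, time stands still between calls to the robot, and variables do not carry over. Pictures are saved under pics/ and viewed, about 8 in all and at most 12, crops included, and the job is handed in when it is done.

Besides the shell and the picture viewer there is one more tool, called after "Request:" by a JSON object that holds its "fn" and its "kwargs", one argument or row to a line. servo_tool: Moves the arm, as the interface text tells. Its arguments: {"type":"object","properties":{"plan":{"type":"array"},"force":{"type":"number"}},"required":["plan"]}

```bash
mkdir -p pics
cat > h.py <<'E'
import cv2, numpy as np
from cell import env
def cam(n,path=None):
    c=env.read_camera(n)
    if path: cv2.imwrite(path,c["image"])
    return c
def ray(c,u,v,z):
    R=cv2.Rodrigues(np.array(c["rvec"],float))[0]; t=np.array(c["tvec"],float).ravel()
    d=R.T@np.array([(u-c["cx"])/c["fx"],(v-c["cy"])/c["fy"],1]); o=-R.T@t
    return o+d*(z-o[2])/d[2]
def proj(c,P):
    K=np.array([[c["fx"],0,c["cx"]],[0,c["fy"],c["cy"]],[0,0,1.]])
    return cv2.projectPoints(np.array(P,float).reshape(-1,3),np.array(c["rvec"],float),np.array(c["tvec"],float),K,None)[0].reshape(-1,2)
E
python3 - <<'E'
from h import *
for n in("top","side"):
    c=cam(n,f"pics/{n}0.png"); R=cv2.Rodrigues(np.array(c["rvec"],float))[0]
    print(n,c["fx"],-R.T@np.array(c["tvec"]).ravel(),R[2])
o=env.get_obs(); print({k:np.round(o[k],3) for k in o})
E
```

```text
top 434.88850180832327 [ 0.46746287 -0.02211713  1.32244442] [ 0.04119966  0.00347356 -0.9991449 ]
side 464.3457814702965 [-0.07830642 -0.59312806  0.80245336] [ 0.55666902  0.53838154 -0.63266494]
{'time_s': np.float64(0.1), 'qpos': array([-66.228,  18.434,  -4.016,  83.167,   1.296,  78.541,  -3.261]), 'joint_velocities': array([-0.124, -0.113,  0.001, -0.101,  0.013, -0.011,  0.046]), 'effort': array([-0.0000e+00, -4.9257e+01, -4.0600e-01, -3.1340e+01, -6.4000e-02,
        4.0000e-02,  0.0000e+00]), 'tool_pos': array([0.253, 0.598, 0.222]), 'tool_rot': array([-1.79903e+02,  6.00000e-03,  1.57037e+02]), 'force': array([-0.768, -0.242, -0.282]), 'wrist_torque': array([0.012, 0.073, 0.005]), 'grip_width': np.float64(0.087)}
```

View pics/top0.png

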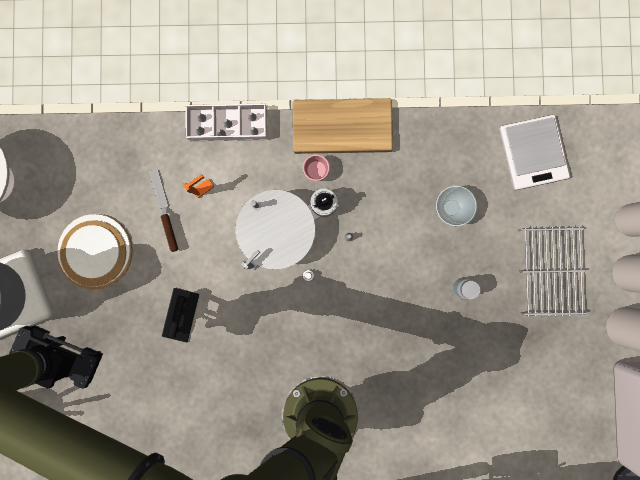

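View pics/side0.png

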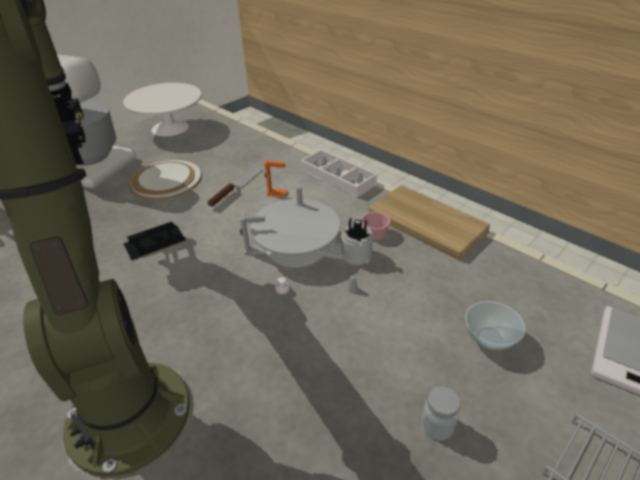

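Top view: disc about (275,229), dial about (323,202), post about (255,204), steel rest arm about (250,262), orange look-alike at (199,186). I'll enlarge both views.

Run:
```python
from h import *
a=cv2.imread("pics/top0.png")[180:285,225:355]; b=cv2.imread("pics/side0.png")[180:290,230:390]
a=cv2.resize(a,None,fx=6,fy=6,interpolation=2)[:600]; b=cv2.resize(b,None,fx=5,fy=5,interpolation=2)
cv2.imwrite("pics/top0c.png",a[:600,:800]);cv2.imwrite("pics/side0c.png",b)
```

```text
(no output)
```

View pics/top0c.png

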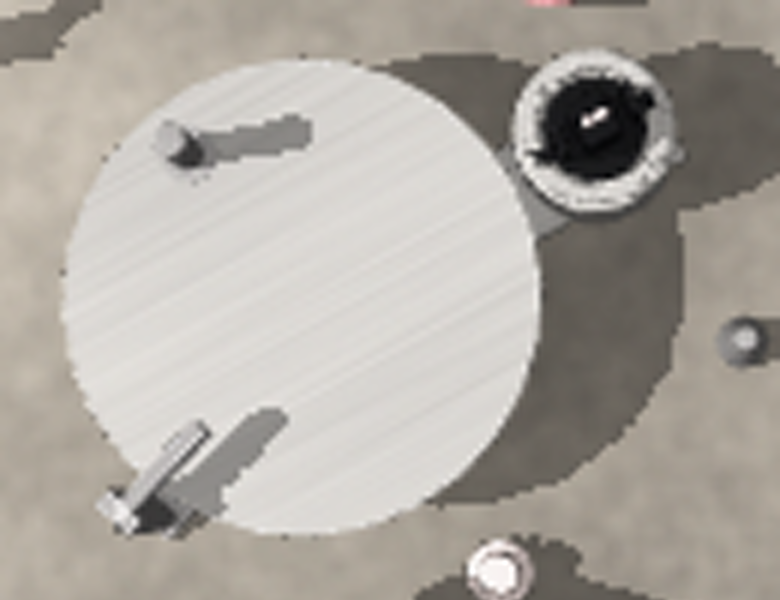

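View pics/side0c.png

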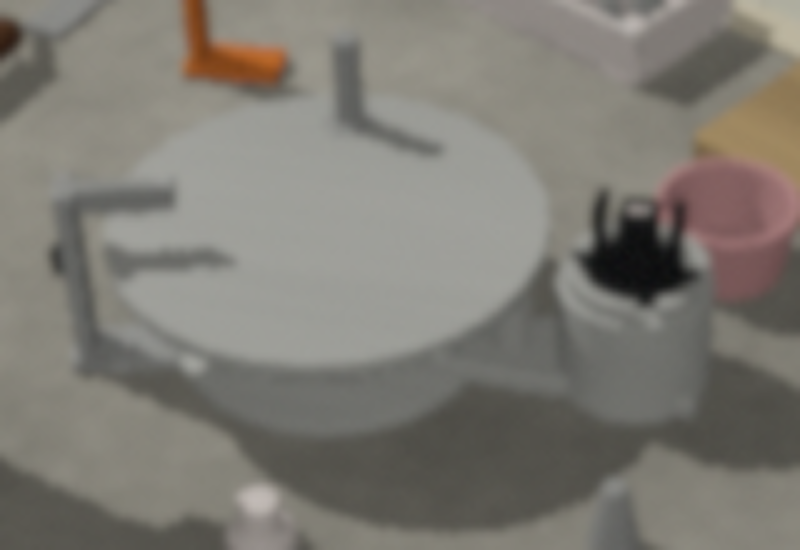

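Run:
```python
from h import *
c=cam("top"); s=cam("side")
T=lambda x,y,z: ray(c,225+x/6-.42,180+y/6-.42,z)
S=lambda x,y,z: ray(s,230+x/5-.4,180+y/5-.4,z)
hub=T(302,297,.075); print("hub",hub)
for n,p in dict(L=(63,297),R=(541,297),U=(302,58),D=(302,536)).items(): print(n,np.linalg.norm(T(*p,.075)-hub))
pod=T(593.5,131,.066);print("pod",pod,np.linalg.norm((pod-hub)[:2]),np.degrees(np.arctan2(*(pod-hub)[1::-1])))
for n,p in dict(ta=(540,155),tb=(645,102)).items(): print(n,T(*p,.09), T(*p,.112))
print("dial-side tabs",S(600,190,.112),S(683,203,.112), S(641,205,.108))
p=T(172,133,.13);print("post",p,S(347,42,.13))
f=lambda q:(np.linalg.norm((q-hub)[:2]),np.degrees(np.arctan2(q[1]-hub[1],q[0]-hub[0])))
print(f(p),f(S(347,42,.13)))
for q in((203,428),(120,505)): print("arm",T(*q,.112),f(T(*q,.112)))
print("arm side",S(172,185,.112),f(S(172,185,.112)),S(65,190,.112))
print("hub side L/R", S(330,230,.075))
for q in ((743,340,.04),(498,570,.032)): print(T(*q))
print(ray(c,316,168,.045),"ramekin")
```

```text
hub [0.55395223 0.11876186 0.075     ]
L 0.1146280002328931
R 0.11454180399364511
U 0.1151903481890766
D 0.1143233759978834
pod [ 0.63286359 -0.0221218   0.066     ] 0.16147820217556574 -60.746063410828604
ta [0.61866489 0.00342545 0.09      ] [0.61596583 0.0029695  0.112     ]
tb [ 0.64314958 -0.04677297  0.09      ] [ 0.64001345 -0.04633285  0.112     ]
dial-side tabs [0.63004203 0.00153361 0.112     ] [ 0.64928315 -0.03572037  0.112     ] [ 0.63834135 -0.01814897  0.108     ]
post [0.62653373 0.17149372 0.13      ] [0.6209059  0.17037999 0.13      ]
(np.float64(0.08971467777495844), np.float64(35.99912604268056)) (np.float64(0.08454125919644731), np.float64(37.63053085523818))
arm [0.4911777  0.16118799 0.112     ] (np.float64(0.07576686108193323), np.float64(145.94723335938747))
arm [0.45606745 0.20000712 0.112     ] (np.float64(0.12720936117177953), np.float64(140.30701840338003))
arm side [0.49006727 0.16287066 0.112     ] (np.float64(0.0776329439932001), np.float64(145.37721149098218)) [0.45140646 0.19948622 0.112     ]
hub side L/R [0.54946807 0.11365686 0.075     ]
[ 0.53185708 -0.09410131  0.04      ]
[0.42048359 0.0282906  0.032     ]
[ 0.73533262 -0.00143511  0.045     ] ramekin
```

Request:
{"fn": "servo_tool", "kwargs": {
  "plan": [
    [0.7,[-2.96,-2.11,0],[0,0,0]],
    [0.7,[-2.96,-2.11,0],[0,0,0]],
    [0.7,[-2.96,-2.11,0],[0,0,0]],
    [0.7,[-2.96,-2.11,0],[0,0,0]],
    [0.7,[-2.96,-2.11,0],[0,0,0]],
    [0.7,[-2.96,-2.11,0],[0,0,0]],
    [0.7,[-2.96,-2.11,0],[0,0,0]],
    [0.7,[-2.96,-2.11,0],[0,0,0]],
    [0.7,[-2.96,-2.11,0],[0,0,0]],
    [0.7,[-2.96,-2.11,0],[0,0,0]],
    [0.7,[-2.96,-2.11,0],[0,0,0]],
    [0.7,[-2.96,-2.11,0],[0,0,0]],
    [0.7,[-2.96,-2.11,0],[0,0,0]],
    [0.7,[-2.96,-2.11,0],[0,0,0]],
    [0.7,[-2.96,-2.11,0],[0,0,0]],
    [0.7,[-2.96,-2.11,0],[0,0,0]],
    [0.7,[-2.96,-2.11,0],[0,0,0]],
    [0.7,[-2.96,-2.11,0],[0,0,0]]
  ],
  "force": 12
}}

```text
time_s: 1.7
tool_pos: [0.6054, 0.0267, 0.2158]
tool_rot: [180.0, -0.4, 158.3]
force: [0.8, 0.6, -1.1]
grip_width: 0.061
```

Request:
{"fn": "servo_tool", "kwargs": {
  "plan": [
    [0.7,[0,0,0],[0,0,-7]],
    [0.7,[0,0,0],[0,0,-7]],
    [0.7,[0,0,0],[0,0,-7]],
    [0.7,[0,0,0],[0,0,-7]],
    [0.7,[0,0,0],[0,0,-7]],
    [0.7,[0,0,0],[0,0,-7]],
    [0.7,[0,0,0],[0,0,0]]
  ]
}}

```text
time_s: 2.28
tool_pos: [0.6083, 0.0105, 0.2134]
tool_rot: [-179.9, -0.5, -159.1]
force: [-0.2, 0.1, 0.4]
grip_width: 0.0608
```

```bash
cat >> h.py <<'E'
from scipy.spatial.transform import Rotation as Ro
def go(p,yaw=None):
    o=env.get_obs(); R=Ro.from_euler("xyz",o["tool_rot"],degrees=True)
    print("t",o["time_s"],"pos",np.round(o["tool_pos"],4),"rot",np.round(o["tool_rot"],1),"F",np.round(o["force"],1),"w",o["grip_width"])
    print("shift cm",np.round(R.inv().apply(np.array(p)-o["tool_pos"])*100,2),end=" ")
    if yaw is not None: print("turn",np.round((R.inv()*Ro.from_euler("xyz",[180,0,yaw],degrees=True)).as_rotvec(degrees=True),2))
E
python3 -c "
from h import *
go([.634,-.021,.15],-151.5)"
```

```text
t 2.2833 pos [0.6083 0.0105 0.2134] rot [-179.9   -0.5 -159.1] F [-0.2  0.1  0.4] w 0.060845885994976194
shift cm [-1.34 -3.85  6.34] turn [-0.11 -0.51 -7.63]
```

Request:
{"fn": "servo_tool", "kwargs": {
  "plan": [
    [0.7,[-0.67,-1.9,2.5],[0,0,0]],
    [0.7,[-0.67,-1.9,2.5],[0,0,0]],
    [0.7,[0,0,1],[0,-0.5,-7]],
    [0.7,[0,0,0],[0,0,0]],
    [0.7,[0,0,0],[0,0,0]]
  ]
}}

```text
time_s: 2.7
tool_pos: [0.6355, -0.02, 0.1521]
tool_rot: [-179.9, 0.1, -152.8]
force: [-0.9, 0.8, 0.2]
grip_width: 0.0609
```

```bash
python3 -c "
from h import *
go([.634,-.021,.135],-151.5)
c=cam('top');s=cam('side')
a=cv2.resize(c['image'][165:240,285:360],(600,600),interpolation=2)
b=cv2.resize(s['image'][180:270,310:410],None,fx=6,fy=6,interpolation=2)
cv2.imwrite('pics/s1.png',b);print(a.shape,b.shape)
"
```

```text
t 2.7 pos [ 0.6355 -0.02    0.1521] rot [-1.799e+02  1.000e-01 -1.528e+02] F [-0.9  0.8  0.2] w 0.06087191002936403
shift cm [ 0.19 -0.02  1.71] turn [-0.08  0.15 -1.33]
(600, 600, 3) (540, 600, 3)
```

View pics/s1.png

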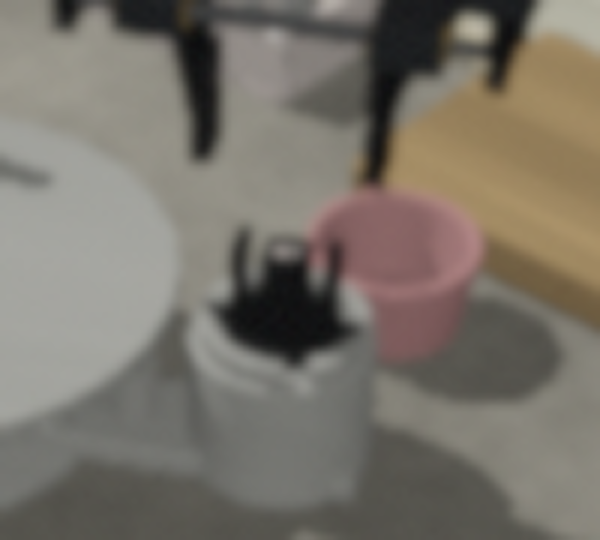

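Side view: fingertips at (203,158) and (373,183) straddle the dial at (287,250). Centred; descend.

Request:
{"fn": "servo_tool", "kwargs": {
  "plan": [
    [0.7,[0.05,0,2],[0,0,-0.5]],
    [0.7,[0,0,2],[0,0,0]],
    [0.7,[0,0,1.6],[0,0,0]],
    [0.7,[0,0,1],[0,0,0]],
    [0.7,[0,0,0],[0,0,0]]
  ]
}}

```text
time_s: 3.22
tool_pos: [0.6405, -0.0156, 0.0929]
tool_rot: [-179.7, 0.9, -152.7]
force: [-0.5, 0.2, -0.7]
grip_width: 0.061
```

```bash
python3 -c "
from h import *
go([.635,-.020,.084],-152.3)"
```

```text
t 3.2167 pos [ 0.6405 -0.0156  0.0929] rot [-179.7    0.9 -152.7] F [-0.5  0.2 -0.7] w 0.06099933307818889
shift cm [ 0.7  -0.14  0.88] turn [-0.3   0.94 -0.36]
```

Request:
{"fn": "servo_tool", "kwargs": {
  "plan": [
    [0.7,[0.7,-0.14,0.4],[-0.3,0.9,-0.3]],
    [0.7,[0,0,0.5],[0,0,0]],
    [0.7,[0,0,0],[0,0,0]]
  ]
}}

```text
time_s: 3.47
tool_pos: [0.636, -0.0192, 0.0861]
tool_rot: [-180.0, 0.2, -152.4]
force: [0.1, -0.1, 0.1]
grip_width: 0.0609
```

```bash
python3 -c "
from h import *
go([.635,-.020,.084],-152.3)"
```

```text
t 3.4667 pos [ 0.636  -0.0192  0.0861] rot [-180.     0.2 -152.4] F [ 0.1 -0.1  0.1] w 0.06093840083023706
shift cm [ 0.13 -0.02  0.21] turn [-0.03  0.16 -0.07]
```

Now close with 12 N.

Request:
{"fn": "servo_tool", "kwargs": {
  "plan": [
    [0.5,[0.1,0,0.2],[0,0.1,0]],
    [0.4,[0,0,0],[0,0,0]],
    [0.4,[0,0,0],[0,0,0]],
    [0.3,[0,0,0],[0,0,0]],
    [0.3,[0,0,0],[0,0,0]],
    [0.3,[0,0,0],[0,0,0]],
    [0.3,[0,0,0],[0,0,0]]
  ],
  "force": 11
}}

```text
time_s: 4.05
tool_pos: [0.6361, -0.0196, 0.0862]
tool_rot: [-179.9, 0.2, -152.4]
force: [-0.8, -0.3, -1.0]
grip_width: 0.0316
```

```bash
python3 -c "
from h import *
go([.635,-.020,.084],-152.3)
o=env.get_obs();print(Ro.from_euler('xyz',o['tool_rot'],degrees=True).inv().apply(o['force']))"
```

```text
t 4.05 pos [ 0.6361 -0.0196  0.0862] rot [-179.9    0.2 -152.4] F [-0.8 -0.3 -1. ] w 0.031553296784754395
shift cm [0.12 0.02 0.22] turn [-0.08  0.2  -0.12]
[0.85532241 0.06090631 0.95487517]
```

Width 31.6 mm: both tabs fully in, lateral force about 0. Turn clockwise.

Request:
{"fn": "servo_tool", "kwargs": {
  "plan": [
    [0.3,[0,0,0],[0,0,4]],
    [0.3,[0,0,0],[0,0,5]],
    [0.3,[0,0,0],[0,0,5]],
    [0.3,[0,0,0],[0,0,5]]
  ]
}}

```text
time_s: 4.38
tool_pos: [0.6363, -0.0205, 0.0862]
tool_rot: [-179.9, 0.2, -172.1]
force: [-0.1, -0.1, -1.0]
grip_width: 0.0315
```

```bash
python3 -c "
from h import *
go([.636,-.0196,.085],-166)
o=env.get_obs();print(Ro.from_euler('xyz',o['tool_rot'],degrees=True).inv().apply(o['force']),o['wrist_torque'])"
```

```text
t 4.3833 pos [ 0.6363 -0.0205  0.0862] rot [-179.9    0.2 -172.1] F [-0.1 -0.1 -1. ] w 0.031489687280222556
shift cm [0.02 0.1  0.12] turn [-0.08  0.25 -6.13]
[ 0.08320135 -0.10285157  0.96822767] [-0.08127306  0.02604006  0.07894104]
```

Request:
{"fn": "servo_tool", "kwargs": {
  "plan": [
    [0.3,[0,0,0],[0,0,6]],
    [0.3,[0,0,0],[0,0,6]],
    [0.3,[0,0,0],[0,0,6]],
    [0.3,[0,0,0],[0,0,6]],
    [0.3,[0,0,0],[0,0,6]],
    [0.3,[0,0,0],[0,0,6]],
    [0.3,[0,0,0],[0,0,6]],
    [0.3,[0,0,0],[0,0,5]],
    [0.3,[0,0,0],[0,0,0]]
  ]
}}

```text
time_s: 5.13
tool_pos: [0.6356, -0.0227, 0.0862]
tool_rot: [-179.9, 0.3, 138.3]
force: [0.2, 0.0, -0.3]
grip_width: 0.0315
```

```bash
python3 -c "
from h import *
go([.636,-.0200,.085],137.6)
o=env.get_obs();print(Ro.from_euler('xyz',o['tool_rot'],degrees=True).inv().apply(o['force']),o['wrist_torque'])"
```

```text
t 5.1333 pos [ 0.6356 -0.0227  0.0862] rot [-179.9    0.3  138.3] F [ 0.2  0.  -0.3] w 0.03146026707519078
shift cm [0.15 0.22 0.12] turn [-0.06  0.27  0.74]
[-0.10076202  0.12182511  0.2788448 ] [ 0.00413955  0.02872533 -0.06036411]
```

Request:
{"fn": "servo_tool", "kwargs": {
  "plan": [
    [0.3,[0.1,0.1,0],[0,0,1]],
    [0.3,[0,0,0],[0,0,0]]
  ]
}}

```text
time_s: 5.3
tool_pos: [0.6356, -0.0227, 0.0862]
tool_rot: [-179.9, 0.4, 137.5]
force: [-0.2, -0.1, -0.7]
grip_width: 0.0313
```

```bash
python3 -c "
from h import *
go([.636,-.0200,.085],137.6)
o=env.get_obs();print(Ro.from_euler('xyz',o['tool_rot'],degrees=True).inv().apply(o['force']),o['wrist_torque'])"
```

```text
t 5.3 pos [ 0.6356 -0.0227  0.0862] rot [-179.9    0.4  137.5] F [-0.2 -0.1 -0.7] w 0.0312726557470142
shift cm [0.16 0.23 0.12] turn [-0.14  0.38 -0.14]
[ 0.0498077  -0.24163999  0.68689126] [ 0.18135828  0.04784375 -0.05213544]
```

Request:
{"fn": "servo_tool", "kwargs": {
  "plan": [
    [0.3,[0,0,0],[0,0,1.2]],
    [0.3,[0,0,0],[0,0,0]]
  ]
}}

```text
time_s: 5.47
tool_pos: [0.6356, -0.0227, 0.0862]
tool_rot: [-179.9, 0.4, 136.3]
force: [0.3, -1.1, -0.4]
grip_width: 0.0313
```

```bash
python3 -c "
from h import *
go([.636,-.0200,.085],137.6)
o=env.get_obs();print(Ro.from_euler('xyz',o['tool_rot'],degrees=True).inv().apply(o['force']),o['wrist_torque'])"
```

```text
t 5.4667 pos [ 0.6356 -0.0227  0.0862] rot [-179.9    0.4  136.3] F [ 0.3 -1.1 -0.4] w 0.03134878876182059
shift cm [0.16 0.22 0.12] turn [-0.14  0.37 -1.29]
[-1.00312479 -0.593728    0.43484318] [-0.20899698  0.03436026  0.07034981]
```

Request:
{"fn": "servo_tool", "kwargs": {
  "plan": [
    [0.7,[0,0,0],[0,0,0]],
    [0.7,[0,0,0],[0,0,0]],
    [0.7,[0,0,0],[0,0,0]],
    [0.7,[0,0,0],[0,0,0]],
    [0.7,[0,0,-2],[0,0,0]],
    [0.7,[0,0,-3],[0,0,0]],
    [0.7,[0,0,-3],[0,0,0]],
    [0.7,[0,0,-3],[0,0,0]],
    [0.7,[0,0,0],[0,0,0]]
  ]
}}

```text
time_s: 6.22
tool_pos: [0.6339, -0.02, 0.1986]
tool_rot: [-179.8, 0.1, 136.5]
force: [0.3, 0.7, 0.9]
grip_width: 0.0609
```

```bash
python3 -c "
from h import *
go([.636,-.0200,.085],137.6)
s=cam('side')
cv2.imwrite('pics/s2.png',cv2.resize(s['image'][190:265,320:400],None,fx=7,fy=7,interpolation=2))
"
```

```text
t 6.2167 pos [ 0.6339 -0.02    0.1986] rot [-1.798e+02  1.000e-01  1.365e+02] F [0.3 0.7 0.9] w 0.060946981830618065
shift cm [-0.13  0.19 11.36] turn [-0.21  0.08 -1.14]
```

View pics/s2.png

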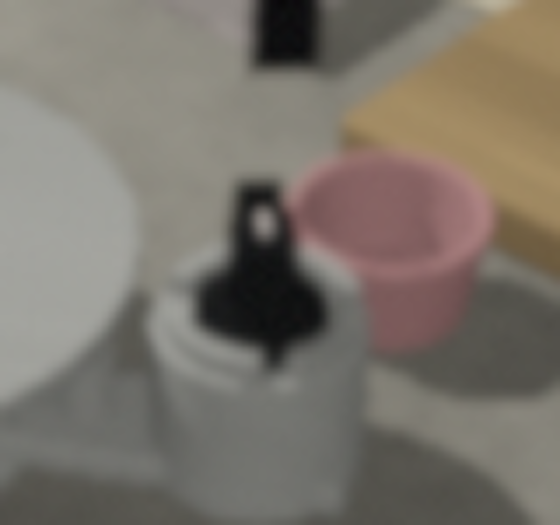

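Request:
{"fn": "servo_tool", "kwargs": {
  "plan": [
    [0.4,[0,0,0],[0,0,7.1]],
    [0.2,[0,0,0],[0,0,7.1]],
    [0,[0,0,0],[0,0,7.1]],
    [0,[0,0,0],[0,0,7.1]],
    [0,[0,0,0],[0,0,7.1]],
    [0,[0,0,0],[0,0,7.1]],
    [0,[0,0,0],[0,0,7.1]],
    [0,[0,0,0],[0,0,7.1]],
    [0,[0,0,0],[0,0,7.1]],
    [0,[0,0,0],[0,0,7.1]],
    [0,[0,0,0],[0,0,7.1]],
    [0,[0,0,0],[0,0,7.1]],
    [0,[0,0,0],[0,0,7.1]],
    [0,[0,0,0],[0,0,7.1]],
    [0,[0,0,0],[0,0,0]]
  ]
}}

```text
time_s: 7.52
tool_pos: [0.6255, -0.0146, 0.1805]
tool_rot: [-179.2, 1.0, 35.8]
force: [0.3, -0.9, 0.5]
grip_width: 0.0005
```

```bash
python3 -c "
from h import *
go([.651,.135,.15],36.5)"
```

```text
t 7.5167 pos [ 0.6255 -0.0146  0.1805] rot [-179.2    1.    35.8] F [ 0.3 -0.9  0.5] w 0.000467011646452687
shift cm [ 10.87 -10.61   3.01] turn [-0.84  0.99 -0.72]
```

Request:
{"fn": "servo_tool", "kwargs": {
  "plan": [
    [0,[2.17,-2.12,0],[-0.2,0.2,0]],
    [0,[2.17,-2.12,0],[-0.2,0.2,0]],
    [0,[2.17,-2.12,0.5],[-0.2,0.2,0]],
    [0,[2.17,-2.12,0.5],[-0.2,0.2,0]],
    [0,[2.17,-2.12,0],[0,0,0]],
    [0,[0,0,0],[0,0,0]]
  ]
}}

```text
time_s: 8.02
tool_pos: [0.6493, 0.1379, 0.1645]
tool_rot: [-179.8, 0.4, 36.6]
force: [-0.3, 1.8, 0.9]
grip_width: 0.0007
```

```bash
python3 -c "
from h import *
go([.651,.135,.091],36.5)
c=cam('top');s=cam('side')
a=cv2.resize(c['image'][180:270,230:350],(600,450),interpolation=2)
b=cv2.resize(s['image'][160:270,260:390],(600,508),interpolation=2)[:450]
a=a[:, :];cv2.imwrite('pics/m1.png',cv2.resize(np.hstack([a[:,-200:],b]),(800,450)))
"
```

```text
t 8.0167 pos [0.6493 0.1379 0.1645] rot [-179.8    0.4   36.6] F [-0.3  1.8  0.9] w 0.0007397126764151266
shift cm [0.01 0.36 7.35] turn [-0.19  0.41  0.05]
```

View pics/m1.png

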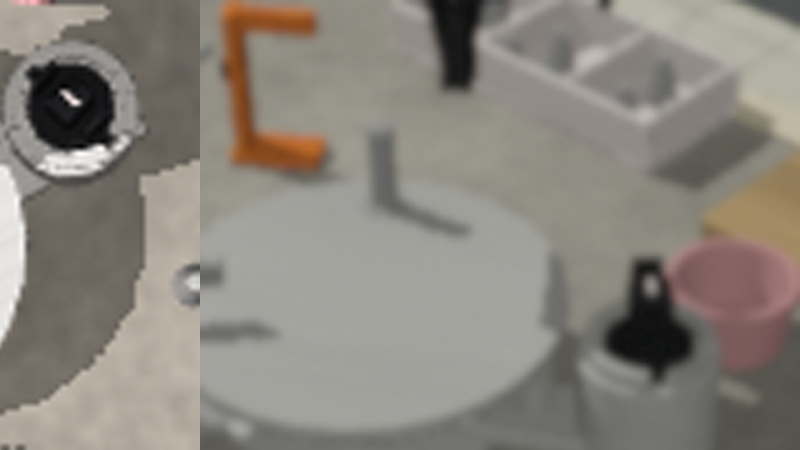

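Left panel: dial tabs now at about (38,75) and (105,138), roughly 70° clockwise of the start; right panel: fingertip behind the post, jar etc. untouched. Checking whether the tabs are out using the dark profile along the tab axis, before versus now.

```bash
python3 -c "
from h import *
c=cam('top'); im0=cv2.imread('pics/top0.png'); im1=c['image']
R=Ro.from_euler
for im,ang in((im0,-61.5),(im1,-61.5-70)):
    a=np.radians(ang); d=np.array([np.cos(a),np.sin(a),0]); n=np.array([-d[1],d[0],0])
    for w in(0,.004):
      for z in (.112,):
        P=[np.array([.634,-.021,z])+d*t+n*w*k for k in(-1,1) for t in np.arange(-.04,.0401,.002)]
        q=proj(c,P).astype(np.float32)
        v=cv2.remap(im,q[:,0].reshape(1,-1),q[:,1].reshape(1,-1),cv2.INTER_LINEAR).mean(2).reshape(2,-1).mean(0)
        print(ang,w,v.round().astype(int).tolist())
s=cam('side')
for an in(-131.5,): 
  a=np.radians(an);d=np.array([np.cos(a),np.sin(a),0])
  for r in(.022,.019): print(r,[(proj(s,[np.array([.635,-.0205,.112])+k*d*r])[0]).round(1) for k in(-1,1)])
"
```

```text
-61.5 0 [174, 206, 172, 140, 157, 199, 167, 103, 60, 29, 26, 25, 20, 19, 17, 16, 23, 65, 164, 156, 137, 157, 177, 194, 80, 22, 18, 16, 14, 20, 31, 46, 73, 104, 125, 150, 161, 136, 99, 91, 90]
-61.5 0.004 [130, 187, 215, 198, 148, 131, 105, 87, 59, 32, 28, 29, 22, 22, 19, 18, 25, 37, 53, 64, 56, 61, 71, 57, 34, 19, 19, 21, 19, 20, 28, 37, 72, 107, 127, 144, 151, 124, 99, 92, 90]
-131.5 0 [158, 154, 127, 99, 121, 142, 132, 79, 53, 31, 23, 23, 14, 10, 14, 18, 18, 34, 87, 91, 135, 148, 200, 177, 86, 27, 14, 15, 19, 21, 29, 31, 19, 19, 37, 64, 92, 86, 110, 157, 189]
-131.5 0.004 [133, 129, 128, 128, 133, 144, 137, 111, 89, 63, 38, 25, 15, 11, 15, 19, 17, 18, 20, 31, 30, 41, 42, 46, 42, 28, 14, 14, 19, 21, 28, 29, 18, 20, 51, 80, 87, 98, 120, 164, 192]
0.022 [array([356.4, 215. ]), array([359. , 225.7])]
0.019 [array([356.6, 215.7]), array([358.9, 225. ])]
```

Extent isn't shrunk, but that is not conclusive. I'll confirm by feel with a 3 N pinch before turning the disc.

Request:
{"fn": "servo_tool", "kwargs": {
  "plan": [
    [0.3,[-2.17,2.12,-0.5],[0,0,0]],
    [0.5,[-2.17,2.12,-0.5],[0,0,0]],
    [0.7,[-2.17,2.12,0],[0,0,0]],
    [0.7,[-2.17,2.12,0],[0,0,0]],
    [0.7,[-1.9,2.3,0],[0,0,0]],
    [0.7,[0,0,0],[0,0,-7.1]],
    [0.7,[0,0,0],[0,0,-7.1]],
    [0.7,[0,0,0],[0,0,-7.1]],
    [0.7,[0,0,0],[0,0,-7.1]],
    [0.7,[0,0,0],[0,0,-7.1]],
    [0.7,[0,0,0],[0,0,-7.1]],
    [0.7,[0,0,0],[0,0,-7.1]],
    [0.7,[0,0,0],[0,0,-7.1]],
    [0.7,[0,0,0],[0,0,-7.1]],
    [0.7,[0,0,0],[0,0,-7.1]],
    [0.7,[0,0,0],[0,0,-7.1]],
    [0.7,[0,0,0],[0,0,-7.1]],
    [0.7,[0,0,0],[0,0,-7.1]],
    [0.7,[0,0,0],[0,0,-7.1]],
    [0.7,[0,0,0],[0,0,0]]
  ],
  "force": 3
}}

```text
time_s: 9.88
tool_pos: [0.614, -0.0787, 0.1823]
tool_rot: [-179.4, 0.5, 136.1]
force: [-0.1, -0.1, 0.2]
grip_width: 0.0609
```

```bash
python3 -c "
from h import *
go([.6356,-.0217,.13],137)"
```

```text
t 9.8833 pos [ 0.614  -0.0787  0.1823] rot [-179.4    0.5  136.1] F [-0.1 -0.1  0.2] w 0.0608634303259077
shift cm [2.44 5.66 5.15] turn [-0.59  0.49 -0.87]
```

Request:
{"fn": "servo_tool", "kwargs": {
  "plan": [
    [0.7,[0.8,1.9,0],[-0.5,0.5,-0.9]],
    [0.7,[0.8,1.9,0.5],[0,0,0]],
    [0.7,[0.8,1.9,1],[0,0,0]],
    [0.7,[0,0,1.5],[0,0,0]],
    [0.7,[0,0,0],[0,0,0]],
    [0.7,[0,0,0],[0,0,0]]
  ]
}}

```text
time_s: 10.38
tool_pos: [0.6368, -0.0249, 0.1533]
tool_rot: [179.8, 0.1, 135.5]
force: [0.7, 0.3, 0.6]
grip_width: 0.0607
```

```bash
python3 -c "
from h import *
go([.6356,-.0217,.087],137.5)"
```

```text
t 10.3833 pos [ 0.6368 -0.0249  0.1533] rot [1.798e+02 1.000e-01 1.355e+02] F [0.7 0.3 0.6] w 0.0606623451426759
shift cm [0.32 0.12 6.63] turn [ 0.18  0.07 -2.04]
```

Request:
{"fn": "servo_tool", "kwargs": {
  "plan": [
    [0.7,[0.3,0.1,1.5],[0.2,0,-2]],
    [0.7,[0,0,2],[0,0,0]],
    [0.7,[0,0,1.5],[0,0,0]],
    [0.7,[0,0,1],[0,0,0]],
    [0.7,[0,0,0],[0,0,0]]
  ]
}}

```text
time_s: 10.8
tool_pos: [0.6376, -0.0257, 0.0963]
tool_rot: [179.8, 0.3, 136.9]
force: [-0.6, -0.6, -0.1]
grip_width: 0.0608
```

```bash
python3 -c "
from h import *
go([.6356,-.0217,.087],137.5)"
```

```text
t 10.8 pos [ 0.6376 -0.0257  0.0963] rot [179.8   0.3 136.9] F [-0.6 -0.6 -0.1] w 0.06079187662622812
shift cm [0.43 0.15 0.92] turn [ 0.23  0.35 -0.6 ]
```

Request:
{"fn": "servo_tool", "kwargs": {
  "plan": [
    [0.7,[0.4,0.15,0.4],[0.2,0.3,0]],
    [0.6,[0,0,0],[0,0,0]],
    [0.45,[0,0,0],[0,0,0]],
    [0.45,[0,0,0],[0,0,0]],
    [0.45,[0,0,0],[0,0,0]],
    [0.45,[0,0,0],[0,0,0]]
  ],
  "force": 3
}}

```text
time_s: 11.3
tool_pos: [0.6368, -0.0236, 0.0957]
tool_rot: [179.9, 0.2, 136.7]
force: [0.1, 0.2, -2.9]
grip_width: 0.0426
```

```bash
python3 -c "
from h import *
go([.6356,-.0217,.087],137.5)"
```

```text
t 11.3 pos [ 0.6368 -0.0236  0.0957] rot [179.9   0.2 136.7] F [ 0.1  0.2 -2.9] w 0.04258483335896544
shift cm [0.22 0.05 0.87] turn [ 0.11  0.18 -0.83]
```

42.6 mm at 3 N: tabs are out in the notch (riding would give ≤38). Release, lift and go to the post.

Request:
{"fn": "servo_tool", "kwargs": {
  "plan": [
    [0.7,[0,0,0],[0,0,0]],
    [0.7,[0,0,0],[0,0,0]],
    [0.7,[0,0,-3],[0,0,0]],
    [0.7,[0,0,-3],[0,0,0]],
    [0.4,[0,0,-3],[0,0,0]],
    [0,[0,0,0],[0,0,7.1]],
    [0,[0,0,0],[0,0,7.1]],
    [0,[0,0,0],[0,0,7.1]],
    [0,[0,0,0],[0,0,7.1]],
    [0,[0,0,0],[0,0,7.1]],
    [0,[0,0,0],[0,0,7.1]],
    [0,[0,0,0],[0,0,7.1]],
    [0,[0,0,0],[0,0,7.1]],
    [0,[0,0,0],[0,0,7.1]],
    [0,[0,0,0],[0,0,7.1]],
    [0,[0,0,0],[0,0,7.1]],
    [0,[0,0,0],[0,0,7.1]],
    [0,[0,0,0],[0,0,7.1]],
    [0,[0,0,0],[0,0,7.1]],
    [0,[0,0,0],[0,0,0]]
  ]
}}

```text
time_s: 12.97
tool_pos: [0.6427, -0.0207, 0.1994]
tool_rot: [179.5, -1.2, 36.0]
force: [-0.6, 1.1, -0.9]
grip_width: 0.0005
```

```bash
python3 -c "
from h import *
go([.651,.135,.16],36.5)"
```

```text
t 12.9667 pos [ 0.6427 -0.0207  0.1994] rot [179.5  -1.2  36. ] F [-0.6  1.1 -0.9] w 0.0005465350440869654
shift cm [  9.74 -12.14   4.04] turn [ 0.49 -1.19 -0.52]
```

Request:
{"fn": "servo_tool", "kwargs": {
  "plan": [
    [0,[1.95,-2.43,0],[0.1,-0.2,-0.1]],
    [0,[1.95,-2.43,0.5],[0.1,-0.2,-0.1]],
    [0,[1.95,-2.43,1],[0.1,-0.2,-0.1]],
    [0,[1.95,-2.43,1],[0.1,-0.2,-0.1]],
    [0,[1.95,-2.43,1],[0.1,-0.2,0]],
    [0,[0,0,0],[0,0,0]],
    [0,[0,0,0],[0,0,0]]
  ],
  "force": 10
}}

```text
time_s: 13.55
tool_pos: [0.652, 0.1395, 0.1669]
tool_rot: [179.8, -0.5, 37.5]
force: [0.5, -1.4, 0.5]
grip_width: 0.0007
```

```bash
python3 -c "
from h import *
go([.651,.135,.091],36.5)"
```

```text
t 13.55 pos [0.652  0.1395 0.1669] rot [179.8  -0.5  37.5] F [ 0.5 -1.4  0.5] w 0.0006734541290251784
shift cm [-0.43  0.27  7.59] turn [ 0.17 -0.53  1.02]
```

Request:
{"fn": "servo_tool", "kwargs": {
  "plan": [
    [0,[-0.3,0.3,2],[0.2,-0.5,0]],
    [0,[0,0,2],[0,0,0]],
    [0,[0,0,1.8],[0,0,0]],
    [0,[0,0,1.5],[0,0,0]],
    [0,[0,0,0],[0,0,0]],
    [0,[0,0,0],[0,0,0]]
  ]
}}

```text
time_s: 14.05
tool_pos: [0.6526, 0.1318, 0.0901]
tool_rot: [180.0, -0.1, 38.1]
force: [0.2, -1.1, -0.3]
grip_width: 0.0003
```

```bash
cat >> h.py <<'E'
def pol():
    o=env.get_obs(); hub=np.array([.5535,.118]); y=np.radians(o["tool_rot"][2]); d=o["tool_pos"][:2]-hub
    T=Ro.from_euler('xyz',o['tool_rot'],degrees=True).inv()
    print("t",round(o["time_s"],2),"z",round(o["tool_pos"][2],4),"rot",np.round(o["tool_rot"],1),"rad/tan mm",np.round(1000*np.array([d@[np.cos(y),np.sin(y)],d@[-np.sin(y),np.cos(y)]]),1),"Ftool",T.apply(o["force"]).round(1))
E
python3 -c "
from h import *
pol()"
```

```text
t 14.05 z 0.0901 rot [ 1.80e+02 -1.00e-01  3.81e+01] rad/tan mm [ 86.5 -50.2] Ftool [-0.5  1.1  0.3]
```

Request:
{"fn": "servo_tool", "kwargs": {
  "plan": [
    [0,[0.1,-0.8,0],[0,0,0]],
    [0,[0,-0.8,0],[0,0,0]],
    [0,[0,-0.6,0],[0,0,0]],
    [0,[0,-0.3,0],[0,0,0]],
    [0,[0,-0.2,0],[0,0,0]],
    [0,[0.06,-0.23,0],[0,0,-1.5]],
    [0,[0.06,-0.23,0],[0,0,-1.5]],
    [0,[0.06,-0.23,0],[0,0,-1.5]],
    [0,[0.06,-0.23,0],[0,0,-1.5]],
    [0,[0.06,-0.23,0],[0,0,-1.5]]
  ]
}}

```text
time_s: 14.88
tool_pos: [0.6323, 0.1654, 0.0952]
tool_rot: [179.7, -0.4, 46.3]
force: [-0.1, -0.8, -0.4]
grip_width: 0.0002
```

```bash
python3 -c "
from h import *
pol()
c=cam('top');s=cam('side')
cv2.imwrite('pics/m2.png',np.hstack([cv2.resize(c['image'][180:280,225:345],(400,333)),cv2.resize(s['image'][180:280,270:390],(400,333))]))
"
```

```text
t 14.88 z 0.0952 rot [179.7  -0.4  46.3] rad/tan mm [ 88.7 -24.2] Ftool [-0.7  0.5  0.4]
```

View pics/m2.png

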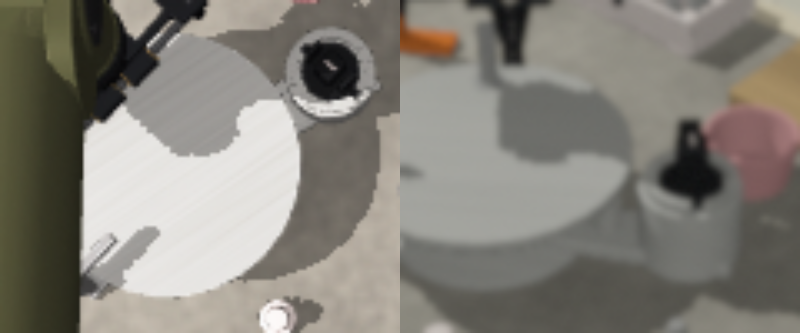

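Right panel: fingertip (515,45) is right beside the post (485,55), dial unchanged. Continue the arc.

Request:
{"fn": "servo_tool", "kwargs": {
  "plan": [
    [0,[0.12,-0.46,0.1],[0,0,-3]],
    [0,[0.12,-0.46,0.1],[0,0,-3]],
    [0,[0.12,-0.46,0.1],[0,0,-3]],
    [0,[0.12,-0.46,0.1],[0,0,-3]],
    [0,[0.12,-0.46,0.1],[0,0,-3]],
    [0,[0.12,-0.46,0.05],[0,0,-3]],
    [0,[0.12,-0.46,0.05],[0,0,-3]],
    [0,[0.12,-0.46,0.05],[0,0,-3]]
  ]
}}

```text
time_s: 15.65
tool_pos: [0.6107, 0.1916, 0.0907]
tool_rot: [179.1, -0.4, 71.0]
force: [0.4, 0.3, 0.4]
grip_width: 0.0006
```

```bash
python3 -c "
from h import *
pol()"
```

```text
t 15.65 z 0.0907 rot [179.1  -0.4  71. ] rad/tan mm [ 88.3 -30.1] Ftool [ 0.4  0.3 -0.4]
```

Request:
{"fn": "servo_tool", "kwargs": {
  "plan": [
    [0,[0.13,-0.65,0.02],[0.1,0,-3]],
    [0,[0.13,-0.65,0.02],[0.1,0,-3]],
    [0,[0.13,-0.6,0.02],[0.1,0,-3]],
    [0,[0.13,-0.6,0.02],[0.1,0,-3]],
    [0,[0.13,-0.55,0.02],[0.1,0,-3]],
    [0,[0.13,-0.55,0.02],[0.1,0,-3]],
    [0,[0.13,-0.55,0.02],[0.1,0,-3]],
    [0,[0.13,-0.55,0.02],[0,0,-3]],
    [0,[0,0,0],[0,0,0]]
  ]
}}

```text
time_s: 16.4
tool_pos: [0.5681, 0.2094, 0.0907]
tool_rot: [179.2, -0.3, 96.2]
force: [-0.0, -1.1, -0.1]
grip_width: 0.0002
```

```bash
python3 -c "
from h import *
pol()
s=cam('side')
cv2.imwrite('pics/m3.png',cv2.resize(s['image'][170:280,230:390],None,fx=5,fy=5))
"
```

```text
t 16.4 z 0.0907 rot [179.2  -0.3  96.2] rad/tan mm [ 89.3 -24.4] Ftool [-1.1 -0.1  0.1]
```

View pics/m3.png

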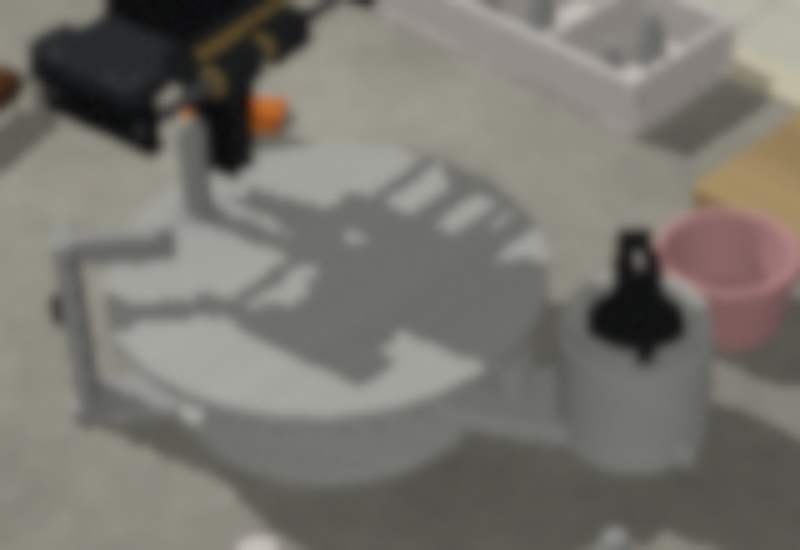

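Post at (192,118) moved with the finger; clear of the rest arm tip at (172,245). Continue.

Request:
{"fn": "servo_tool", "kwargs": {
  "plan": [
    [0,[0.12,-0.5,0.02],[0.1,0,-3]],
    [0,[0.12,-0.52,0.02],[0.1,0,-3]],
    [0,[0.12,-0.52,0.02],[0.1,0,-3]],
    [0,[0.12,-0.52,0.02],[0.1,0,-3]],
    [0,[0.12,-0.52,0.02],[0.1,0,-3]],
    [0,[0.12,-0.52,0.02],[0.1,0,-3]],
    [0,[0.08,-0.35,0.02],[0.1,0,-2]],
    [0,[0.08,-0.35,0.02],[0,0,-2]],
    [0,[0,0,0],[0,0,0]]
  ]
}}

```text
time_s: 17.2
tool_pos: [0.5347, 0.2073, 0.0905]
tool_rot: [179.4, 0.0, 118.0]
force: [-0.1, -0.4, 0.2]
grip_width: 0.0005
```

```bash
python3 -c "
from h import *
pol()
s=cam('side')
cv2.imwrite('pics/m4.png',cv2.resize(s['image'][180:260,235:315],None,fx=7,fy=7,interpolation=2))
"
```

```text
t 17.2 z 0.0905 rot [179.4   0.  118. ] rad/tan mm [ 87.7 -25.4] Ftool [-0.3 -0.2 -0.2]
```

View pics/m4.png

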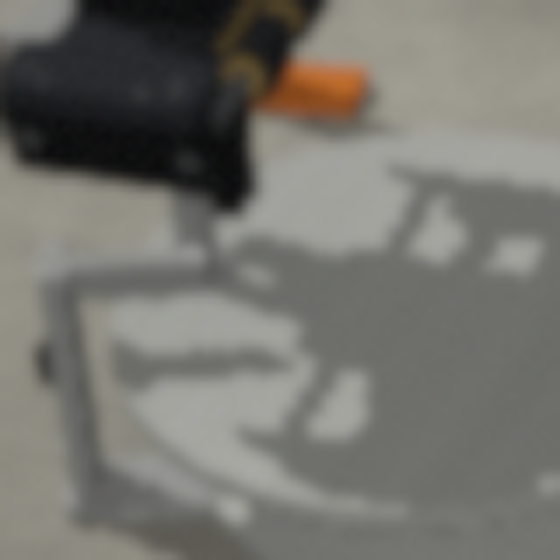

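Post (195,220) is behind the arm bar (140,270), still some gap. Creep on.

Request:
{"fn": "servo_tool", "kwargs": {
  "plan": [
    [0,[0.04,-0.19,0],[0,0,-1]],
    [0,[0.04,-0.19,0],[0,0,-1]],
    [0,[0.04,-0.19,0],[0,0,-1]],
    [0,[0.04,-0.19,0],[0,0,-1]],
    [0,[0.04,-0.19,0],[0,0,-1]],
    [0,[0.04,-0.19,0],[0,0,-1]],
    [0,[0.04,-0.19,0],[0,0,-1]],
    [0,[0.04,-0.19,0],[0,0,-1]],
    [0,[0.04,-0.15,0],[0,0,-1]],
    [0,[0,0,0],[0,0,0]]
  ]
}}

```text
time_s: 18.08
tool_pos: [0.519, 0.2011, 0.0905]
tool_rot: [179.3, 0.2, 127.6]
force: [0.7, 0.6, 0.2]
grip_width: 0.0005
```

```bash
python3 -c "
from h import *
pol()"
```

```text
t 18.08 z 0.0905 rot [179.3   0.2 127.6] rad/tan mm [ 86.9 -23.3] Ftool [ 0.   0.9 -0.2]
```

Request:
{"fn": "servo_tool", "kwargs": {
  "plan": [
    [0,[0.02,-0.12,0],[0,0,-0.7]],
    [0,[0.02,-0.12,0],[0,0,-0.7]],
    [0,[0.02,-0.12,0],[0,0,-0.7]],
    [0,[0.02,-0.12,0],[0,0,-0.7]]
  ]
}}

```text
time_s: 18.42
tool_pos: [0.5145, 0.1988, 0.0906]
tool_rot: [179.2, 0.2, 130.6]
force: [0.4, 1.0, 0.4]
grip_width: 0.0006
```

```bash
python3 -c "
from h import *
pol()"
```

```text
t 18.42 z 0.0906 rot [179.2   0.2 130.6] rad/tan mm [ 86.7 -23. ] Ftool [ 0.5  1.  -0.4]
```

Request:
{"fn": "servo_tool", "kwargs": {
  "plan": [
    [0,[0.02,-0.12,0],[0,0,-0.7]],
    [0,[0.02,-0.12,0],[0,0,-0.7]]
  ]
}}

```text
time_s: 18.58
tool_pos: [0.5122, 0.1975, 0.0905]
tool_rot: [179.2, 0.2, 132.2]
force: [0.2, 0.9, 0.4]
grip_width: 0.0008
```

```bash
python3 -c "
from h import *
pol()"
```

```text
t 18.58 z 0.0905 rot [179.2   0.2 132.2] rad/tan mm [ 86.7 -22.8] Ftool [ 0.5  0.7 -0.4]
```

Request:
{"fn": "servo_tool", "kwargs": {
  "plan": [
    [0,[0.02,-0.1,0],[0,0,-0.6]],
    [0,[0.02,-0.1,0],[0,0,-0.6]]
  ]
}}

```text
time_s: 18.75
tool_pos: [0.5102, 0.1964, 0.0905]
tool_rot: [179.2, 0.2, 133.5]
force: [1.3, 0.8, 0.1]
grip_width: 0.0007
```

Request:
{"fn": "servo_tool", "kwargs": {
  "plan": [
    [0,[0.02,-0.1,0],[0,0,-0.6]],
    [0,[0.02,-0.1,0],[0,0,-0.6]]
  ]
}}

```text
time_s: 18.92
tool_pos: [0.5084, 0.1953, 0.0906]
tool_rot: [179.2, 0.2, 134.9]
force: [1.5, 2.3, -0.0]
grip_width: 0.0006
```

```bash
python3 -c "
from h import *
pol()"
```

```text
t 18.92 z 0.0906 rot [179.2   0.2 134.9] rad/tan mm [ 86.6 -22.6] Ftool [0.5 2.7 0. ]
```

Force is starting to rise (2.7 N along +y tool). Smaller steps, no turning.

Request:
{"fn": "servo_tool", "kwargs": {
  "plan": [
    [0,[0,-0.08,0],[0,0,0]],
    [0,[0,-0.08,0],[0,0,0]]
  ]
}}

```text
time_s: 19.08
tool_pos: [0.5084, 0.1954, 0.0909]
tool_rot: [179.0, 0.3, 134.9]
force: [2.4, 3.2, -1.6]
grip_width: 0.0006
```

Request:
{"fn": "servo_tool", "kwargs": {
  "plan": [
    [0,[0,-0.08,0],[0,0,0]],
    [0,[0,-0.08,0],[0,0,0]]
  ]
}}

```text
time_s: 19.25
tool_pos: [0.5084, 0.1953, 0.0912]
tool_rot: [178.8, 0.3, 135.0]
force: [3.3, 3.1, -1.8]
grip_width: 0.0005
```

```bash
python3 -c "
from h import *
pol()"
```

```text
t 19.25 z 0.0912 rot [178.8   0.3 135. ] rad/tan mm [ 86.6 -22.7] Ftool [-0.1  4.5  1.9]
```

Stopped dead at 4.5 N, at the predicted 135°: seated. Hold briefly, then back off and lift.

Request:
{"fn": "servo_tool", "kwargs": {
  "plan": [
    [0,[0,-0.06,0],[0,0,0]],
    [0,[0,-0.06,0],[0,0,0]],
    [0,[0,-0.06,0],[0,0,0]],
    [0,[0,0.2,0],[0,0,0]],
    [0,[0,0.4,0],[0,0,0]],
    [0,[0,1,0],[0,0,0]],
    [0,[0,1,0],[0,0,0]],
    [0,[0,0.5,0],[0,0,0]],
    [0,[0,0,-3],[0,0,0]],
    [0,[0,0,-3],[0,0,0]],
    [0,[0,0,-3],[0,0,0]],
    [0,[0,3,-2],[0,0,0]],
    [0,[0,4,0],[0,0,0]],
    [0,[0,4,0],[0,0,0]],
    [0,[0,4,0],[0,0,0]],
    [0,[0,0,0],[0,0,0]],
    [0,[0,0,0],[0,0,0]]
  ]
}}

```text
time_s: 20.67
tool_pos: [0.638, 0.3263, 0.2005]
tool_rot: [179.9, 0.2, 135.0]
force: [0.7, -1.0, -0.1]
grip_width: 0.0005
```

```bash
python3 -c "
from h import *
pol()
c=cam('top');s=cam('side')
cv2.imwrite('pics/m5.png',np.hstack([cv2.resize(c['image'][180:280,225:345],(400,333),interpolation=2),cv2.resize(s['image'][180:260,235:331],(400,333),interpolation=2)]))
"
```

```text
t 20.67 z 0.2005 rot [179.9   0.2 135. ] rad/tan mm [  87.5 -207.1] Ftool [-1.2 -0.2  0.1]
```

View pics/m5.png

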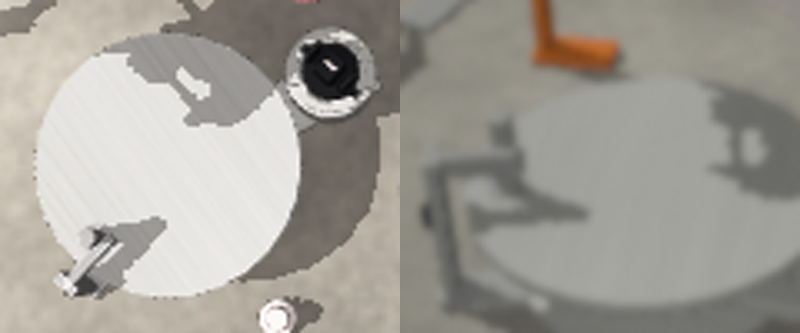

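The left panel shows the post (92,238) against the arm, whose tip is at (115,240). The dial at (330,72) is still turned and the hand is clear, so I'm handing in.

```bash
python3 -c "
from h import *
print(env.sign_off())"
```

```text
the job is handed in; nothing more can be done
None
```

The job is done and handed in at about 20.7 s of the 72 s allowed; the hand-in reports no verdict.

- **Brake dial:** I pinched both tabs at 11 N. The fingers closed to 31.6 mm with almost no sideways force, so both tabs were fully in. I turned the dial about 71° clockwise and released it.
- **Tabs out:** The picture could not settle whether the tabs had sprung out. I checked with a 3 N pinch, which read 42.6 mm. That means they were out; tabs still riding on the collar would have read about 38 mm.
- **Turntable:** I pushed the post counter-clockwise by about 99° until it stopped at the rest arm. The wrist force read about 4.5 N there. I then backed off and lifted clear.

The last picture shows the post touching the rest arm, the dial in its turned position and the hand well clear. I never measured the gap between post and seat directly; that it is seated rests on the push stopping dead and on the picture. I saw no bystander or the orange look-alike disturbed in the pictures I took, but I did not measure each one at the end.

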